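# Post a slide mailer through the returns slot

### The job

Take the flat slide mailer out of its rack and post it upright through the narrow slot on top of the grey returns box: feel for the slot, ease the mailer in without forcing it, and push it on through until it drops and lies inside the box. Handle it gently, never leaning hard on the box or its slot, and leave the other things on the bench where they stand.

Things in the scene. Friction and masses are not known exactly. Their poses are not given: they have to be found in the camera images.
- mailer: The flat white slide mailer, a rigid plate 9 mm thick (its x), 100 mm long (its y), 70 mm high (its z, up), 80 g; its long top and bottom edges are rounded (2 mm radius). Origin at its centre. It stands upright in the rack, its centre 41 mm above the bench.
- rack: The low grey rack (fixed), 64 x 124 mm, 28 mm high, holding the mailer. Origin at the centre of its underside; the groove runs along its y. The mailer stands on its 6 mm base plate; two grooved end posts hold the mailer's ends and reach 28 mm above the bench (22 mm up the mailer); between the posts 56 mm of its length is free for fingers.
- returns_box: The grey returns box (fixed, hollow), 130 mm (its x) x 170 mm (its y), top 95 mm above the bench. Origin at the centre of its underside, z up. On top a bare-metal slot guide: a slot 11.5 mm wide along the box's x, 104 mm long along its y, centred in y but lying anywhere up to 14 mm off the box's origin along the box's x, either way: not measured, to be felt (or seen). More than 25 N on box or guide is forcing it.
- slot_top (a point): Nominal middle of the slot at the height of the channel tops, 133 mm above the bench; the true slot lies up to 14 mm from it along the box's x. At each end of the slot a channel, also 11.5 mm wide inside with side walls 28 mm thick, stands up to this height, from 28 to 60 mm either side of the middle. The guide is clamped and does not shift sideways; it rests on a soft gasket and yields downward, about 1 mm for 4 N, 4 mm at most.
- pad_level (a point): Point on the box's centre line, 116 mm above the bench, level with the tips of two sprung rubber pads, one inside each channel on the box's +x side, with a sloping lead-in above. Several newtons of push get the mailer past them; they then hold it when let go. Once its top edge is pushed down to about 108 mm above the bench it falls into the box and topples onto the sloping floor.
- flange_top (a point): Point on the box's centre line, 103 mm above the bench: top of the guide's flange (4 mm thick, 96 x 148 mm) in the 56 mm gap between the two channels, with room for fingers. The slot runs on through the flange into the box; fingertips do not fit through it.
- turbidimeter: White turbidimeter, 88 x 191 x 68 mm, bystander behind the box. Origin at the centre of its underside.
- timer: Small white timer, 62 x 58 x 18 mm, bystander. Origin at the centre of its underside.
- bottle: White round bottle, 60 mm across, 118 mm high, bystander behind the rack. Origin at the centre of its underside.
- label_roll: White roll of labels lying flat, 72 mm across, 30 mm high, bystander. Origin at the centre of its underside.
There are look-alikes about, which are no part of the job. Several things have the shape of the mailer; the one meant has the colours described above.

How it is judged:
On the way, in this order (a step that is already met when the one before it is completed fails the run):
1. the mailer is lifted clear of its rack (height (world z) of mailer above 0.085 m), for 0.1 s.
2. the mailer stands upright in the slot, its lower edge at least 10 mm below the box top (x of mailer in the frame of returns_box between -0.022 and 0.022 m and y of mailer in the frame of returns_box between -0.01 and 0.01 m and z of mailer in the frame of returns_box between 0.075 and 0.12 m and angle between mailer's own z axis and vertical below 0.15 rad and angle between the y axis of mailer and the y axis of returns_box, either way round below 0.1 rad), for 0.2 s.
At the end, for the whole second after the job is handed in: The mailer lies at rest wholly inside the returns box (its centre within the box's walls and less than 55 mm above the bench), let go by the robot (x of mailer in the frame of returns_box between -0.066 and 0.066 m and y of mailer in the frame of returns_box between -0.086 and 0.086 m and z of mailer in the frame of returns_box between 0 and 0.055 m and linear speed of mailer below 0.02 m/s and angular speed of mailer below 0.2 rad/s); the robot touches nothing.
It fails at once if until it drops, the mailer is pressed on the box or its slot guide with more than 25 N (contact force between mailer and returns_box above 25 N and z of mailer in the frame of returns_box above 0.076 m).
It fails at once if the robot itself presses on the box or its slot guide with more than 25 N (contact force between any of the arm, the fingers and returns_box above 25 N).
It fails at once if the turbidimeter, timer, bottle or label roll is shoved more than 25 mm or tipped over (distance of any of turbidimeter, timer, bottle, label_roll from where it was at the start of the episode above 0.025 m or angle between any of turbidimeter, timer, bottle, label_roll's own z axis and vertical above 0.4 rad).
It also fails if it takes over 72 s, if anything falls off the work surface, if the arm or the gripper's body presses on something with over 40 N, if the wrist force passes 120 N, or if a joint passes its speed limit or range.

### The arm

A 7-joint arm with a two-finger parallel gripper is mounted at the origin on a cart in front of the work surface, level with it; the furniture and walls round the work are solid. World frame = base frame: x ahead of the robot, y to its left, z up, the work surface at z = 0. Lengths are in m, angles in rad, forces in N, time in s.
With the tool pointing down it reaches from about 0.425 to 0.925 m from the base axis. Payload 6.8 kg.
Tool frame: the origin (TCP) lies on the centre line of the jaws, within the pads' length; the fingertips stand bot.tip_reach ahead of it and the grasp point (between the pads) lies 3 mm ahead of it (bot.tip_reach is the distance from the TCP to the fingertips, in m); z points along the fingers, y is the line along which they close (so a half turn about z gives the same grasp; the last joint's range is limited). The gripper opens to 85 mm and grips with 20 to 120 N. Pads are 22 mm wide; open, the fingers measure 114 mm over their backs; the gripper's body (76 mm by 85 mm) begins 54 mm behind the grasp point. The pads swing forward as they close: fully open they stand 13 mm farther back than shut.
Start: joints at [1.204, 0.477, 0.022, 1.555, -0.011, 1.109, -0.083], TCP at [0.173, -0.653, 0.253] pointing down, gripper open.
Joint ranges: [-2.96, 2.96], [-0.34, 2.1], [-1.41, 1.46], [0.24, 2.44], [-1.37, 4.51], [0.17, 1.92], [-2.96, 2.96]. Speed limits (rad/s): [2.39, 2.39, 3.14, 3.14, 3.14, 3.14, 3.14].

### API

Orientations are given as a unit quaternion [w, x, y, z].
In Python, from station import bot gives the robot as it stands.
- The arm moves only by the tool jog_arm, never from a script. Its argument "deltas" is a list of rows, each a list of 7 numbers: the shift along the world's x, y, z in m, then the turn, a rotation vector about the world's x, y, z in rad, then the opening, from 0 (shut) to 1 (fully open). In form: [[x, y, z, rx, ry, rz, grip], ...]. A call has 1 to 10 rows; each row shifts and turns the commanded pose from where the row before left it; what a row does not reach is not made up. A row lasts 1/10 s, in which the tool goes at most 50 mm and 8.59 degrees, less where a joint would pass 70% of its speed; a pose out of reach is approached as far as the arm can. A call with a gripper value outside its range is refused whole. The fingers move at their own pace and stop on an object; "newtons" is the grip in N (left out, the last holds). Time passes only in rows, so rows that do not move let the fingers close. It gives the time, the measured TCP pose, the force, the opening and the grip force at its end, in the units of the state.
- bot.get_obs(): the state, without advancing time (a new reading comes with each control period).
- bot.read_camera(name): name is "scene" or "top" or "wrist"; returns a dict with "img" (480x640x3 uint8, red, green, blue), "K" (3x3 intrinsics, pixels), "eye" and "attitude" of the camera in the world. Camera axes: x right, y down, z forward; pixel columns grow to the right and rows downward; lengths in m; the calibration is good to about 2 mm. A picture is of the moment at which its call begins. There is no depth.
- bot.hand_in(): hands the job in; it is judged then, once.
The state is a dict: "t": time; "q": joint angles; "joint_vel": joint speeds; "joint_torque": joint torques, N m; "eef_pos": TCP position; "tool_rot": TCP orientation; "contact_force": force on the tool from outside, world axes, zero at the start; "torque": the same for the moment, N m; "gripper_width": opening from 0.0 (shut) to 1.0 (fully open); "grasp_force": force on a finger pad.
Only numpy, scipy, OpenCV 4.12 (cv2) and the standard library are available. Lean on these libraries where they do the work, as an engineer would, in place of code of your own. Each camera call takes 0.05 s, during which the arm holds its last target. There are 200 camera calls.

## Working session

There is one attempt and no reset: what is moved stays moved. The work goes in short steps, Python scripts to look and compute and a tool call to move; the robot and the scene stay as the last step left them, time stands still between calls to the robot, and variables do not carry over. Pictures are saved under pics/ and viewed, at most 10 in all, crops included, and the job is handed in when it is done.

Besides the shell and the picture viewer there is one more tool, called after ">>>" by a JSON object that holds its "api" and its "payload". jog_arm: Moves the arm, as the interface text tells. Its arguments: {"type":"object","properties":{"deltas":{"type":"array"},"newtons":{"type":"number"}},"required":["deltas"]}

```bash
mkdir -p pics
python3 - <<'E'
from station import bot
import cv2,numpy as np
print(bot.get_obs(), bot.tip_reach)
for n in("scene","top"):
    r=bot.read_camera(n); cv2.imwrite(f"pics/{n}0.png",r["img"][:,:,::-1]); print(n,r["K"],r["eye"],r["attitude"])
E
```

```text
{'t': 0.0, 'q': array([ 1.20389049,  0.47778396,  0.02234727,  1.55648618, -0.01146453,
        1.10928879, -0.08310196]), 'joint_vel': array([ 0.00201515,  0.00023959, -0.00085424, -0.00039416,  0.00070229,
       -0.00169804, -0.00020281]), 'joint_torque': array([ 4.98897589e-04, -5.96445322e+01,  1.60808779e+00, -2.81204438e+01,
        1.24809542e-02,  9.42626910e-03,  3.84603309e-07]), 'eef_pos': array([ 0.17257878, -0.65198028,  0.252322  ]), 'tool_rot': array([-8.96272677e-04,  9.91636867e-01,  1.29056113e-01, -2.03210303e-04]), 'contact_force': array([ 0.25660838,  0.12393356, -0.18217   ]), 'torque': array([-0.04167862,  0.03439623, -0.067032  ]), 'grasp_force': 0.0, 'gripper_width': 1.0022104120651436} 0.022
scene [[587.82840261   0.         324.90728711]
 [  0.         587.82840261 231.14501882]
 [  0.           0.           1.        ]] [-0.35578826  0.70010861  1.19382473] [ 0.16596272 -0.42888359  0.82107042 -0.33816948]
top [[542.08513768   0.         318.11903043]
 [  0.         542.08513768 238.60242223]
 [  0.           0.           1.        ]] [0.31251881 0.07929835 1.70016491] [ 0.04756024 -0.69530409  0.71583307 -0.04328114]
```

View pics/top0.png

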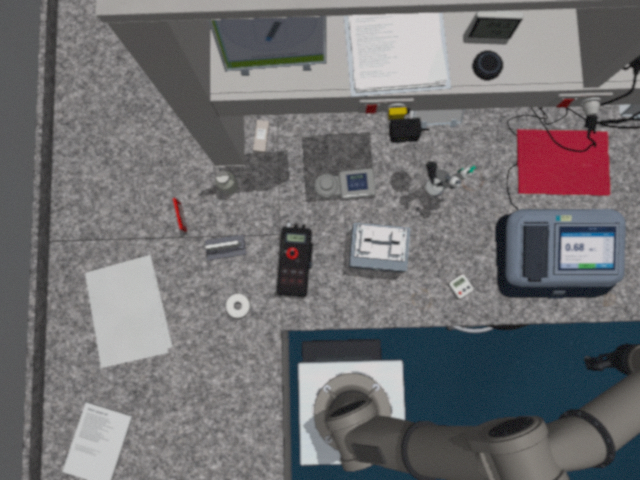

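View pics/scene0.png

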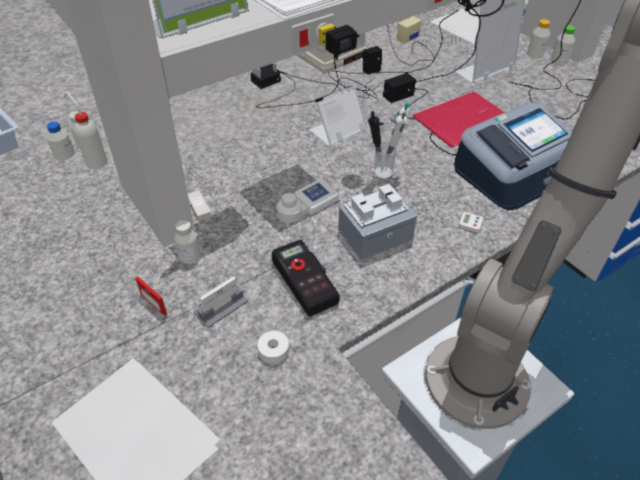

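The top view shows the robot base at about (355,405), with +x pointing up and −y to the right. Candidates for the mailer are:
- the white plate in the grey rack: top (225,246), scene (220,294)
- the red plate: top (179,215), scene (152,296)
- the white card on a stand: scene (342,115)
- the small white/red block: top (262,134), scene (200,205)

I choose the white plate in the grey rack. The box is at top (380,247) and scene (377,222). Next is one close crop of the rack and box.

```bash
cat > h.py <<'E'
import numpy as np,cv2
from scipy.spatial.transform import Rotation as R
def rot(q): return R.from_quat([q[1],q[2],q[3],q[0]])
def ray(r,uv,z):
    K=r["K"];d=rot(r["attitude"]).apply(np.linalg.inv(K)@[uv[0],uv[1],1]);e=np.array(r["eye"])
    return e+d*(z-e[2])/d[2]
def proj(r,p):
    c=rot(r["attitude"]).inv().apply(np.array(p)-r["eye"]);c=r["K"]@c;return c[:2]/c[2]
E
python3 - <<'E'
from station import bot
from h import *
import pickle
t=bot.read_camera("top");s=bot.read_camera("scene");pickle.dump((t,s),open("v.pkl","wb"))
def c(r,x,y,w,h): return cv2.resize(r["img"][y:y+h,x:x+w,::-1],(400,300),interpolation=cv2.INTER_CUBIC)
o=np.vstack([np.hstack([c(t,195,223,60,45),c(t,340,214,80,60)]),np.hstack([c(s,180,264,80,60),c(s,327,174,100,75)])])
cv2.imwrite("pics/crop1.png",o)
for uv,z in(((225,246),.07),((380,247),.1),((223,180),.1),((237,305),.03),((460,286),.018),((345,183),.06)):print(uv,ray(t,uv,z))
E
```

```text
(225, 246) [0.50913182 0.36894288 0.07      ]
(380, 247) [ 0.48893959 -0.09682808  0.1       ]
(223, 180) [0.70655727 0.36834802 0.1       ]
(237, 305) [0.33099457 0.3404635  0.03      ]
(460, 286) [ 0.36962844 -0.34731318  0.018     ]
(345, 183) [ 0.69541306 -0.00179675  0.06      ]
```

View pics/crop1.png

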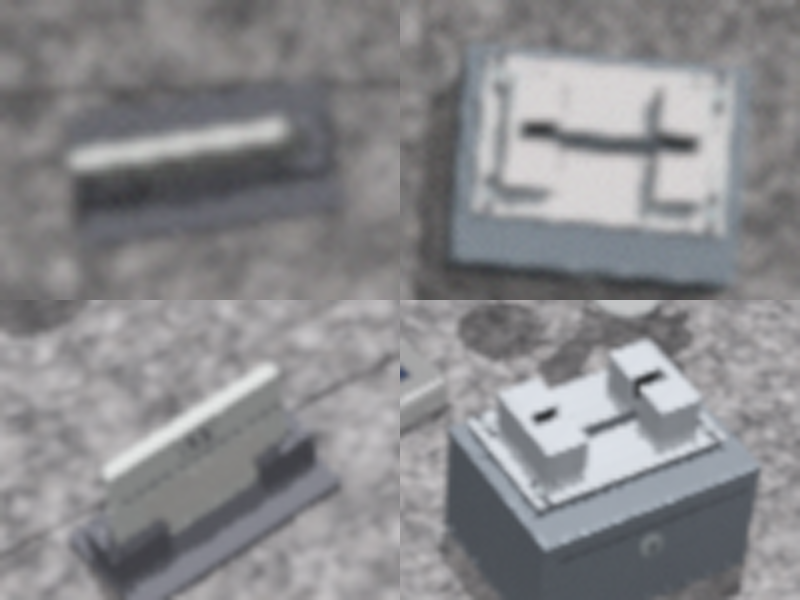

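The crop confirms the white plate in the grey rack, with its top edge running from about (205.5,247) to (239,242) in the top view. The box's slot runs from about (364,240) to (399,243), with the two channels standing up at its ends. Now I measure both by mask.

Run:
```python
from h import *
import pickle
t,s=pickle.load(open("v.pkl","rb"))
g=cv2.cvtColor(t["img"],cv2.COLOR_RGB2GRAY)
def line(mask,x0,y0,z,n):
    ys,xs=np.nonzero(mask); P=np.array([ray(t,(x+x0,y+y0),z)[:2] for x,y in zip(xs,ys)])
    (c,sz,a)=cv2.minAreaRect(P.astype(np.float32)*1000); b=cv2.boxPoints((c,sz,a))
    d=np.linalg.svd(P-P.mean(0))[2][0]; print(n,len(P),"mean",P.mean(0),"rect",c,sz,"dir",np.degrees(np.arctan2(d[1],d[0])))
def big(m):
    n,l,st,_=cv2.connectedComponentsWithStats(m.astype(np.uint8));return l==1+st[1:,4].argmax()
r=g[235:255,198:247]; print(np.percentile(r,[5,50,90,98]))
line(big(r>165),198,235,.076,"mailer")
r=g[232:250,360:382]; print(np.round(g[236:248,362:402:1]).tolist()[::3])
for x0,x1,n in((362,372,"slotL"),(390,402,"slotR")):
    r=g[235:248,x0:x1];ys,xs=np.nonzero(r<110);w=(130-r[ys,xs].astype(float))
    print(n,len(xs),ray(t,(x0+(xs*w).sum()/w.sum(),235+(ys*w).sum()/w.sum()),.133))
bl=t["img"].astype(int); m=big(g[222:262,352:410]>190); line(m,352,222,.12,"white guide")
```

```text
[ 71. 106. 149. 191.]
mailer 77 mean [0.51440503 0.37957832] rect (514.3928833007812, 379.85479736328125) (7.429098129272461, 92.07356262207031) dir -82.6348505376331
[[193, 207, 209, 209, 210, 208, 209, 209, 211, 209, 206, 207, 207, 210, 211, 213, 211, 211, 213, 212, 209, 213, 210, 212, 210, 204, 183, 156, 130, 141, 174, 201, 211, 212, 213, 212, 212, 209, 213, 203], [187, 176, 137, 97, 75, 73, 72, 80, 104, 136, 167, 184, 189, 190, 191, 193, 196, 200, 201, 206, 207, 208, 210, 210, 208, 202, 183, 150, 128, 140, 167, 187, 194, 201, 205, 207, 211, 210, 210, 207], [194, 200, 190, 185, 180, 179, 171, 167, 155, 139, 115, 101, 97, 91, 92, 94, 95, 95, 99, 102, 103, 103, 99, 101, 101, 102, 100, 98, 91, 85, 75, 65, 64, 67, 71, 80, 101, 144, 183, 205], [205, 212, 210, 211, 211, 211, 210, 212, 209, 201, 196, 201, 203, 200, 198, 195, 191, 189, 186, 184, 183, 183, 182, 178, 169, 162, 152, 137, 128, 151, 176, 186, 186, 180, 182, 184, 186, 196, 207, 208]]
slotL 13 [ 0.50809528 -0.05817392  0.133     ]
slotR 24 [ 0.49805103 -0.1332514   0.133     ]
white guide 559 mean [ 0.51883745 -0.11101325] rect (508.8065185546875, -103.89932250976562) (129.69210815429688, 72.9588394165039) dir -113.57552311701927
```

>>> {"api": "jog_arm", "payload": {"deltas": [[0.027,0.035,0,0,0,0.08,1],[0.027,0.035,0,0,0,0.08,1],[0.027,0.035,0,0,0,0.08,1],[0.027,0.035,0,0,0,0.08,1],[0.027,0.035,0,0,0,0.08,1],[0.027,0.035,0,0,0,0.08,1],[0.027,0.035,0,0,0,0.08,1],[0.027,0.035,0,0,0,0.08,1],[0.027,0.035,0,0,0,0.08,1],[0.027,0.035,0,0,0,0.08,1]]}}

```text
t: 1.2
eef_pos: [0.4435, -0.301, 0.2534]
tool_rot: [0.0, 0.862, 0.506, -0.0]
contact_force: [0.1, -1.3, 0.4]
gripper_width: 1.001
grasp_force: 0.0
```

>>> {"api": "jog_arm", "payload": {"deltas": [[0.012,0.041,0.01,0,0,0.075,1],[0.012,0.041,0.01,0,0,0.075,1],[0.012,0.041,0.01,0,0,0.075,1],[0.012,0.041,0.01,0,0,0.075,1],[0.012,0.041,0.01,0,0,0.075,1],[0,0,0,0,0,0,1],[0,0,0,0,0,0,1]]}}

```text
t: 1.9
eef_pos: [0.503, -0.0966, 0.3035]
tool_rot: [0.0, 0.753, 0.658, 0.0]
contact_force: [-0.4, -0.6, -0.6]
gripper_width: 1.0
grasp_force: 0.0
```

Run:
```python
from station import bot
from h import *
import pickle
r=bot.read_camera("wrist");o=bot.get_obs();pickle.dump((r,o),open("w1.pkl","wb"))
cv2.imwrite("pics/w1.png",r["img"][:,:,::-1]);print(r["K"],r["eye"],rot(r["attitude"]).as_matrix(),o["eef_pos"],o["q"],o["contact_force"])
for p in((.503,-.096,.133),(.508,-.058,.133),(.498,-.133,.133)):print(proj(r,p))
```

```text
[[352.95957356   0.         313.00399931]
 [  0.         352.95957356 234.96835357]
 [  0.           0.           1.        ]] [ 0.51293669 -0.02074151  0.42271481] [[ 0.99080502 -0.12938533 -0.03955826]
 [-0.13529035 -0.94444855 -0.29952204]
 [ 0.00139302  0.30211979 -0.95326895]] [ 0.50244599 -0.09806626  0.30305967] [ 0.51093465  0.19916281 -0.50255754  1.8516388   0.106786    1.11767668
 -0.16772552] [ 0.34003294  0.11286185 -0.30903051]
[312.92475818 217.07302882]
[312.69200463 171.50251683]
[312.98644859 258.19610988]
```

View pics/w1.png

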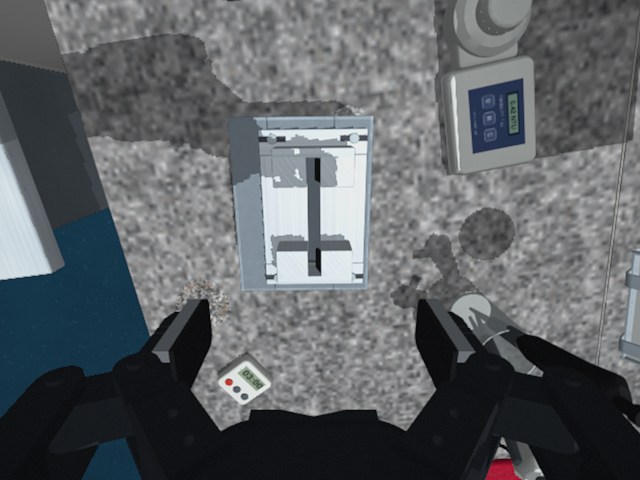

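The wrist view shows the box from above. The slot runs from about (314,157) to (315,276), with the channels at rows 157–187 and 243–278. The timer is at (245,378) and the turbidimeter at (495,110).

Run:
```python
from h import *
import pickle
r,o=pickle.load(open("w1.pkl","rb"))
g=cv2.cvtColor(r["img"],cv2.COLOR_RGB2GRAY).astype(float)
def ctr(v): 
    x=np.arange(304,326);w=np.clip(v-g[int(v0),304:326],0,None);return (x*w).sum()/w.sum(),w.sum()/w.max()
P=[]
for v0 in list(range(160,182,2))+list(range(252,276,2)):
    x,wd=ctr(110.); z=.133 if (v0<182 or v0>252) else .103
    p=ray(r,(x,v0),z);P.append(p);print(v0,round(x,2),round(wd,1),p[:2].round(4))
col=g[150:285,314];print((np.nonzero(col<90)[0][[0,-1]]+150))
for v in(154,157,276,278):print(v,ray(r,(314,v),.133))
P=np.array(P);c=np.polyfit(P[:,1],P[:,0],1);print("x=",c,"x at -.096",np.polyval(c,-.096),"ang",np.degrees(np.arctan(c[0])))
# box top corners (z=.095)
for uv in((232,117),(374,117),(368,290),(242,291)):print(uv,ray(r,uv,.095)[:2])
```

```text
160 315.05 7.0 [ 0.5111 -0.0491]
162 315.1 6.9 [ 0.511  -0.0507]
164 315.11 7.0 [ 0.5108 -0.0523]
166 315.09 7.1 [ 0.5105 -0.0539]
168 315.15 6.9 [ 0.5104 -0.0555]
170 315.14 6.9 [ 0.5101 -0.0571]
172 315.25 6.9 [ 0.51   -0.0587]
174 315.29 6.7 [ 0.5098 -0.0603]
176 315.28 6.9 [ 0.5096 -0.0619]
178 315.27 7.0 [ 0.5094 -0.0635]
180 315.35 5.7 [ 0.5092 -0.0652]
252 316.1 6.4 [ 0.5003 -0.1387]
254 316.11 6.1 [ 0.5012 -0.1295]
256 316.04 6.3 [ 0.5009 -0.1313]
258 316.17 6.2 [ 0.5008 -0.1332]
260 315.19 7.7 [ 0.4997 -0.135 ]
262 315.71 7.1 [ 0.4999 -0.1369]
264 317.38 5.2 [ 0.5011 -0.139 ]
266 316.57 5.9 [ 0.5001 -0.1408]
268 316.65 5.2 [ 0.5    -0.1427]
270 316.6 4.0 [ 0.4997 -0.1446]
272 315.59 4.7 [ 0.4985 -0.1464]
274 314.68 9.2 [ 0.4975 -0.1482]
[158 262]
154 [ 0.51093034 -0.04432758  0.133     ]
157 [ 0.51061293 -0.04666701  0.133     ]
276 [ 0.49659042 -0.15001876  0.133     ]
278 [ 0.49632811 -0.15195207  0.133     ]
x= [0.12499622 0.51732092] x at -.096 0.5053212811494842 ang 7.124803116934155
(232, 117) [ 0.443419   -0.00607792]
(374, 117) [ 0.56732023 -0.02299337]
(368, 290) [ 0.54717506 -0.18998239]
(242, 291) [ 0.41905918 -0.17354031]
```

>>> {"api": "jog_arm", "payload": {"deltas": [[0.001,0.047,0,0,0,0.026,1],[0.001,0.047,0,0,0,0.026,1],[0.001,0.047,0,0,0,0.026,1],[0.001,0.047,0,0,0,0.026,1],[0.001,0.047,0,0,0,0.026,1],[0.001,0.047,0,0,0,0.026,1],[0.001,0.047,0,0,0,0.026,1],[0.001,0.047,0,0,0,0.026,1],[0.001,0.047,-0.02,0,0,0.026,1],[0.001,0.047,-0.02,0,0,0.026,1]]}}

```text
t: 2.95
eef_pos: [0.5143, 0.3702, 0.2633]
tool_rot: [0.001, 0.663, 0.748, -0.0]
contact_force: [0.6, -0.3, -0.4]
gripper_width: 1.001
grasp_force: 0.0
```

>>> {"api": "jog_arm", "payload": {"deltas": [[0,0,-0.02,0,0,0,1],[0,0,-0.01,0,0,0,1],[0,0,0,0,0,0,1],[0,0,0,0,0,0,1]]}}

```text
t: 3.35
eef_pos: [0.5141, 0.3685, 0.2345]
tool_rot: [0.001, 0.664, 0.748, -0.0]
contact_force: [-0.3, 0.5, 1.5]
gripper_width: 1.005
grasp_force: 0.0
```

Run:
```python
from station import bot
from h import *
import pickle
r=bot.read_camera("wrist");o=bot.get_obs();pickle.dump((r,o),open("w2.pkl","wb"))
cv2.imwrite("pics/w2.png",r["img"][:,:,::-1]);print(o["eef_pos"],o["q"],o["contact_force"],rot(o["tool_rot"]).as_matrix()[:,1])
for p in((.514,.376,.076),(.508,.426,.076),(.520,.326,.076)):print(proj(r,p))
```

```text
[0.51402396 0.36897699 0.23509965] [-0.219631    0.51558844 -0.69849333  1.64493664  0.36249016  1.1134036
 -0.89618089] [-0.297851    1.13403775  0.01029738] [0.99280403 0.11974179 0.001436  ]
[314.24062756 212.50009865]
[314.26825113 148.57236089]
[314.21580701 269.94095695]
```

View pics/w2.png

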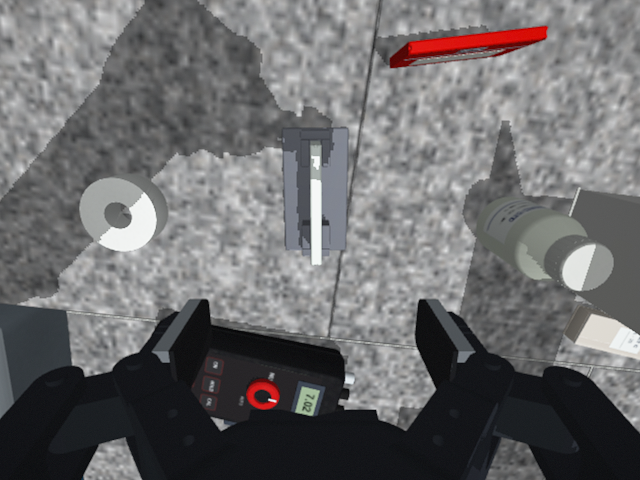

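The wrist view shows the mailer's top edge from about (315,140) to (317,265), inside the rack at (283–347, 127–250). The red look-alike is off at (470,45) and the bottle is at (540,240).

Run:
```python
from h import *
import pickle
r,o=pickle.load(open("w2.pkl","rb"))
g=cv2.cvtColor(r["img"],cv2.COLOR_RGB2GRAY).astype(float)
P=[]
for v in range(172,262,4):
    w=np.clip(g[v,305:328]-190,0,None);P.append(ray(r,(305+(np.arange(23)*w).sum()/w.sum(),v),.076)[:2])
P=np.array(P);c=np.polyfit(P[:,1],P[:,0],1);print(c,np.degrees(np.arctan(c[0])),np.std(P[:,0]-np.polyval(c,P[:,1])))
print(g[132:148,315],g[256:272,317])
for v in(139.5,265.5):
    p=ray(r,(316,v),.076);print(v,p,np.polyval(c,p[1]))
```

```text
** On entry to DLASCL parameter number  4 had an illegal value
 ** On entry to DLASCL parameter number  4 had an illegal value
 ** On entry to DLASCL parameter number  4 had an illegal value
 ** On entry to DLASCL parameter number  4 had an illegal value
 ** On entry to DLASCL parameter number  5 had an illegal value
 ** On entry to DLASCL parameter number  4 had an illegal value<stdin>:7: RuntimeWarning: invalid value encountered in scalar divide
Traceback (most recent call last):
numpy.linalg.LinAlgError: SVD did not converge in Linear Least Squares
```

Run:
```python
from h import *
import pickle
r,o=pickle.load(open("w2.pkl","rb"))
g=cv2.cvtColor(r["img"],cv2.COLOR_RGB2GRAY).astype(float)
P=[]
for v in range(172,262,4):
    w=np.clip(g[v,305:328]-155,0,None)
    if w.sum()>150:P.append(ray(r,(305+(np.arange(23)*w).sum()/w.sum(),v),.076)[:2])
P=np.array(P);c=np.polyfit(P[:,1],P[:,0],1);print(len(P),c,np.degrees(np.arctan(c[0])),np.std(P[:,0]-np.polyval(c,P[:,1])))
print(g[132:148,315],g[256:272,317])
for v in(139.5,265.5):
    p=ray(r,(316,v),.076);print(v,p,np.polyval(c,p[1]))
```

```text
23 [-0.12507502  0.56223542] -7.129248441976218 0.00019635086227126917
[ 87.  86.  85.  84.  83.  83.  79.  69.  86. 107. 112. 112. 118. 158.
 172. 168.] [246. 246. 246. 246. 246. 246. 247. 240. 203. 165. 165. 162. 159. 158.
 160. 162.]
139.5 [0.50850421 0.43282154 0.076     ] 0.50810025301978
265.5 [0.52101571 0.33023398 0.076     ] 0.5209313950219581
```

>>> {"api": "jog_arm", "payload": {"deltas": [[0.0005,0.0115,-0.027,0,0,0,1],[0,0,-0.03,0,0,0,1],[0,0,-0.03,0,0,0,1],[0,0,-0.03,0,0,0,1],[0,0,-0.025,0,0,0,1],[0,0,-0.015,0,0,0,1],[0,0,-0.01,0,0,0,1],[0,0,0,0,0,0,1],[0,0,0,0,0,0,1],[0,0,0,0,0,0,1]], "newtons": 40}}

```text
t: 4.4
eef_pos: [0.5139, 0.3826, 0.0686]
tool_rot: [0.0, 0.662, 0.749, 0.001]
contact_force: [-0.0, -0.2, 0.6]
gripper_width: 1.001
grasp_force: 0.0
```

>>> {"api": "jog_arm", "payload": {"deltas": [[0,0,0,0,0,0,0.5],[0,0,0,0,0,0,0.3],[0,0,0,0,0,0,0.2],[0,0,0,0,0,0,0],[0,0,0,0,0,0,0],[0,0,0,0,0,0,0],[0,0,0,0,0,0,0],[0,0,0,0,0,0,0],[0,0,0,0,0,0,0],[0,0,0,0,0,0,0]], "newtons": 40}}

```text
t: 5.4
eef_pos: [0.5134, 0.382, 0.0672]
tool_rot: [0.0, 0.662, 0.749, 0.0]
contact_force: [1.2, 0.6, -1.3]
gripper_width: 0.098
grasp_force: 41.4
```

>>> {"api": "jog_arm", "payload": {"deltas": [[0,0,0.01,0,0,0,0],[0,0,0.015,0,0,0,0],[0,0,0.02,0,0,0,0],[0,0,0.025,0,0,0,0],[0,0,0.03,0,0,0,0],[0,0,0.03,0,0,0,0],[0,0,0.03,0,0,0,0],[0,0,0.02,0,0,0,0],[0,0,0,0,0,0,0],[0,0,0,0,0,0,0]]}}

```text
t: 6.4
eef_pos: [0.5125, 0.382, 0.2478]
tool_rot: [-0.0, 0.662, 0.749, 0.0]
contact_force: [-0.1, 0.6, -1.4]
gripper_width: 0.098
grasp_force: 41.5
```

>>> {"api": "jog_arm", "payload": {"deltas": [[0,-0.03,0,0,0,-0.025,0],[-0.001,-0.05,0,0,0,-0.025,0],[-0.001,-0.05,0,0,0,-0.025,0],[-0.001,-0.05,0,0,0,-0.025,0],[-0.001,-0.05,0,0,0,-0.025,0],[-0.001,-0.05,0,0,0,-0.025,0],[-0.001,-0.05,0,0,0,-0.025,0],[-0.001,-0.05,0,0,0,-0.025,0],[-0.001,-0.05,0,0,0,-0.025,0],[0,-0.03,0,0,0,-0.025,0]]}}

```text
t: 7.4
eef_pos: [0.5032, -0.0824, 0.2457]
tool_rot: [-0.001, 0.752, 0.659, -0.002]
contact_force: [0.9, -0.1, -0.7]
gripper_width: 0.096
grasp_force: 41.4
```

>>> {"api": "jog_arm", "payload": {"deltas": [[0,-0.02,0,0,0,0,0],[0,0,0,0,0,0,0],[0,0,0,0,0,0,0],[0,0,0,0,0,0,0]]}}

```text
t: 7.8
eef_pos: [0.5049, -0.0963, 0.2467]
tool_rot: [-0.001, 0.75, 0.662, -0.0]
contact_force: [0.1, -0.1, -1.0]
gripper_width: 0.097
grasp_force: 41.4
```

Run:
```python
from station import bot
from h import *
import pickle
r=bot.read_camera("wrist");o=bot.get_obs();pickle.dump((r,o),open("w3.pkl","wb"))
cv2.imwrite("pics/w3.png",r["img"][:,:,::-1]);print(o["eef_pos"],o["contact_force"],rot(o["tool_rot"]).as_matrix())
```

```text
[ 0.50501655 -0.09623531  0.24683408] [ 0.29723016 -0.04825303 -0.42337882] [[ 1.24184502e-01  9.92258882e-01 -7.21832007e-04]
 [ 9.92258914e-01 -1.24183945e-01  7.71279602e-04]
 [ 6.75669090e-04 -8.12025217e-04 -9.99999442e-01]]
```

View pics/w3.png

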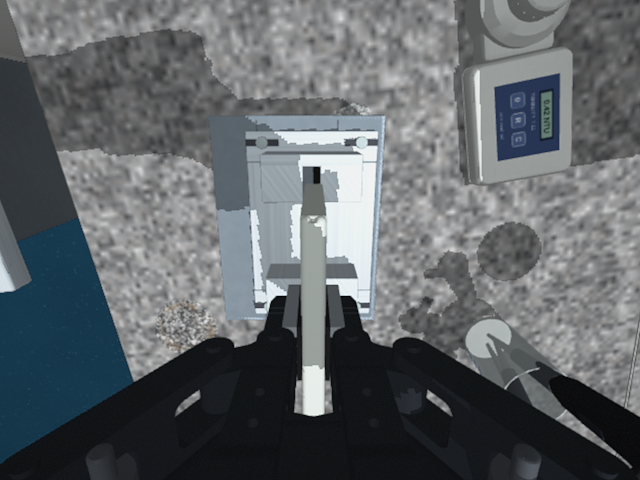

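The wrist view shows the held mailer's top near corner at about (302–326, 215) and its bottom near edge at about (303–323, 185). The slot's far end is visible at about (304–321, 166–185). Now I compare lateral and lengthwise alignment.

Run:
```python
from h import *
import pickle
r,o=pickle.load(open("w3.pkl","rb"))
g=cv2.cvtColor(r["img"],cv2.COLOR_RGB2GRAY)
for v in list(range(162,230,4))+[260,300,330]:print(v,g[v,296:332].tolist())
print(g[155:235,313].tolist())
```

```text
162 [154, 150, 213, 241, 238, 237, 238, 238, 238, 238, 238, 238, 238, 238, 238, 238, 238, 238, 238, 238, 238, 238, 238, 238, 238, 238, 239, 238, 238, 239, 239, 239, 239, 239, 238, 239]
166 [166, 163, 189, 232, 243, 235, 195, 158, 159, 160, 161, 161, 160, 160, 160, 161, 159, 155, 153, 155, 155, 153, 156, 154, 176, 228, 243, 241, 241, 241, 241, 240, 241, 241, 241, 241]
170 [162, 161, 160, 222, 246, 238, 177, 93, 94, 95, 94, 95, 96, 95, 96, 96, 79, 38, 16, 16, 16, 19, 13, 20, 141, 230, 244, 244, 220, 157, 157, 157, 157, 152, 217, 245]
174 [163, 163, 162, 157, 220, 244, 189, 92, 94, 94, 95, 94, 93, 93, 93, 96, 88, 57, 12, 18, 18, 16, 15, 19, 108, 156, 160, 157, 160, 165, 167, 167, 164, 160, 162, 161]
178 [161, 160, 160, 161, 159, 209, 194, 91, 89, 92, 92, 93, 93, 93, 93, 94, 86, 56, 16, 17, 17, 17, 14, 18, 112, 162, 168, 166, 162, 160, 159, 161, 165, 167, 166, 162]
182 [164, 163, 163, 160, 160, 158, 125, 85, 90, 92, 93, 93, 94, 93, 93, 95, 86, 53, 11, 14, 14, 14, 13, 18, 115, 162, 164, 163, 164, 165, 165, 161, 158, 158, 162, 165]
186 [158, 163, 163, 163, 163, 161, 126, 88, 93, 101, 106, 
[... 2184 characters left out ...]
 143, 149, 155, 158, 158, 158, 159, 159, 159, 159, 160, 160, 159, 160, 159, 159, 159, 160, 160, 158, 155, 149, 142, 107, 39, 20, 61, 82, 79, 80]
330 [91, 23, 29, 27, 23, 51, 117, 150, 153, 157, 159, 158, 159, 159, 159, 159, 159, 160, 159, 160, 158, 159, 159, 160, 158, 157, 153, 149, 115, 50, 23, 28, 28, 23, 90, 122]
[231, 242, 240, 239, 240, 240, 240, 238, 237, 238, 231, 155, 46, 45, 39, 38, 38, 48, 57, 57, 57, 56, 55, 56, 55, 54, 54, 53, 71, 98, 107, 106, 105, 105, 106, 106, 105, 106, 107, 107, 106, 107, 106, 107, 107, 107, 106, 106, 107, 106, 106, 107, 106, 107, 106, 107, 106, 105, 105, 100, 143, 203, 238, 216, 159, 165, 142, 114, 141, 160, 159, 160, 161, 162, 161, 161, 161, 161, 162, 161]
```

Run:
```python
from h import *
import pickle
r,o=pickle.load(open("w3.pkl","rb"))
T=rot(o["tool_rot"]).as_matrix();c=o["eef_pos"]
def f(n,u,v,z):
    p=ray(r,(u,v),z)-c;print(n,"along x-tool",(p@T[:,0]*1e3).round(1),"lateral y-tool",(p@T[:,1]*1e3).round(1))
for n,u,v,z in(("slot end",311,165.3,.133),("slotL",301.8,172,.133),("slotR",319.9,172,.133),("slotL182",302,182,.133),("slotR182",319.9,182,.133),("mail bot",313.4,183.5,.186),("ml",304,186,.187),("mr",322.3,187,.187),("mail top",313.2,214.3,.253),("ml",300.7,214,.253),("mr",325.5,214,.253),("rowL330",301.5,330,.255),("rowR330",324.6,330,.255)):f(n,u,v,z)
r,o=pickle.load(open("w1.pkl","rb"));f("w1 slot end",315,157.5,.133)
```

```text
slot end along x-tool 50.3 lateral y-tool -1.5
slotL along x-tool 46.0 lateral y-tool -7.6
slotR along x-tool 46.0 lateral y-tool 4.3
slotL182 along x-tool 39.4 lateral y-tool -7.5
slotR182 along x-tool 39.4 lateral y-tool 4.3
mail bot along x-tool 47.1 lateral y-tool -0.1
ml along x-tool 46.0 lateral y-tool -4.9
mr along x-tool 45.5 lateral y-tool 4.5
mail top along x-tool 47.8 lateral y-tool -0.2
ml along x-tool 48.0 lateral y-tool -4.4
mr along x-tool 47.9 lateral y-tool 3.8
rowL330 along x-tool 5.4 lateral y-tool -4.5
rowR330 along x-tool 5.4 lateral y-tool 3.8
w1 slot end along x-tool 49.4 lateral y-tool 0.3
```

>>> {"api": "jog_arm", "payload": {"deltas": [[-0.0013,0.001,-0.01,0,0,0,0],[0,0,-0.015,0,0,0,0],[0,0,-0.01,0,0,0,0],[0,0,-0.006,0,0,0,0],[0,0,-0.004,0,0,0,0],[0,0,0,0,0,0,0],[0,0,0,0,0,0,0],[0,0,0,0,0,0,0]]}}

```text
t: 8.65
eef_pos: [0.5043, -0.097, 0.2026]
tool_rot: [0.0, 0.751, 0.661, 0.0]
contact_force: [-1.1, 0.3, 0.1]
gripper_width: 0.102
grasp_force: 41.4
```

>>> {"api": "jog_arm", "payload": {"deltas": [[0,0,-0.002,0,0,0,0],[0,0,-0.002,0,0,0,0],[0,0,0,0,0,0,0],[0,0,0,0,0,0,0],[0,0,0,0,0,0,0]]}}

```text
t: 9.15
eef_pos: [0.5039, -0.0969, 0.1982]
tool_rot: [0.0, 0.751, 0.661, 0.0]
contact_force: [-0.3, 0.3, -0.7]
gripper_width: 0.098
grasp_force: 41.4
```

Run:
```python
from station import bot
from h import *
import pickle
r=bot.read_camera("wrist");o=bot.get_obs();pickle.dump((r,o),open("w4.pkl","wb"))
cv2.imwrite("pics/w4.png",cv2.resize(r["img"][150:250,260:380,::-1],(720,600),interpolation=cv2.INTER_NEAREST))
print(o["eef_pos"],o["contact_force"])
```

```text
[ 0.50394363 -0.0969614   0.1982002 ] [-0.35888729 -0.6039267  -0.57542519]
```

View pics/w4.png

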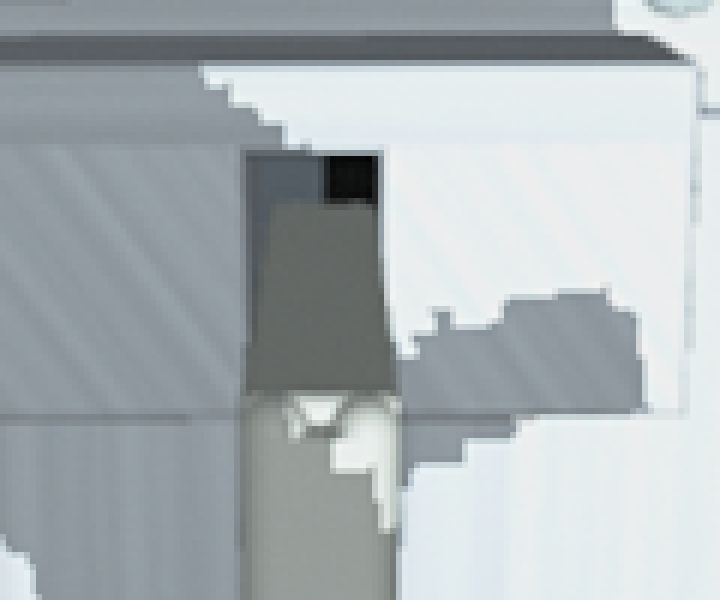

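The close view shows the mailer's lower edge (crop x 269–377) just above the slot (crop x 245–381), about 0.7 mm too far toward +x. The lengthwise gap shows between crop rows 152 and 204.

Run:
```python
from h import *
import pickle
r,o=pickle.load(open("w4.pkl","rb"))
T=rot(o["tool_rot"]).as_matrix();c=o["eef_pos"]
for n,u,v,z in(("slot end",311.8,175.4,.133),("mail end",313.8,184,.136),("mail end",313.8,184,.138),("mail top",313.3,215.7,.2055),("sl",300.8,178,.133),("sr",323.4,178,.133),("ml",304.8,186,.138),("mr",322.8,186,.138)):
    p=ray(r,(u,v),z)-c;print(n,z,(p@T[:,0]*1e3).round(1),(p@T[:,1]*1e3).round(1))
```

```text
slot end 0.133 50.6 -0.7
mail end 0.136 46.6 0.3
mail end 0.138 47.0 0.3
mail top 0.2055 47.7 -0.1
sl 0.133 49.3 -6.5
sr 0.133 49.3 5.3
ml 0.138 45.9 -4.3
mr 0.138 45.9 4.9
```

>>> {"api": "jog_arm", "payload": {"deltas": [[-0.0007,0.0015,0,0,0,0,0],[0,0,-0.001,0,0,0,0],[0,0,-0.001,0,0,0,0],[0,0,-0.001,0,0,0,0],[0,0,-0.001,0,0,0,0],[0,0,0,0,0,0,0],[0,0,0,0,0,0,0]]}}

```text
t: 9.9
eef_pos: [0.5032, -0.0955, 0.1941]
tool_rot: [-0.0, 0.751, 0.661, 0.0]
contact_force: [0.3, -0.2, -0.5]
gripper_width: 0.099
grasp_force: 41.4
```

>>> {"api": "jog_arm", "payload": {"deltas": [[0,0,-0.001,0,0,0,0],[0,0,-0.001,0,0,0,0],[0,0,0,0,0,0,0],[0,0,0,0,0,0,0]]}}

```text
t: 10.3
eef_pos: [0.5032, -0.0955, 0.1921]
tool_rot: [-0.0, 0.751, 0.661, -0.0]
contact_force: [0.1, 0.2, -0.3]
gripper_width: 0.096
grasp_force: 41.4
```

Bottom is at about 0.130, already inside the mouth with no force. I continue gently.

>>> {"api": "jog_arm", "payload": {"deltas": [[0,0,-0.001,0,0,0,0],[0,0,-0.001,0,0,0,0],[0,0,-0.001,0,0,0,0],[0,0,0,0,0,0,0],[0,0,0,0,0,0,0]]}}

```text
t: 10.8
eef_pos: [0.5032, -0.0954, 0.1891]
tool_rot: [-0.0, 0.751, 0.661, -0.0]
contact_force: [-0.0, -0.7, -0.3]
gripper_width: 0.1
grasp_force: 41.4
```

>>> {"api": "jog_arm", "payload": {"deltas": [[0,0,-0.001,0,0,0,0],[0,0,-0.001,0,0,0,0],[0,0,-0.001,0,0,0,0],[0,0,0,0,0,0,0],[0,0,0,0,0,0,0]]}}

```text
t: 11.3
eef_pos: [0.5031, -0.0954, 0.1861]
tool_rot: [-0.0, 0.751, 0.661, -0.0]
contact_force: [-0.4, -0.3, -1.2]
gripper_width: 0.099
grasp_force: 41.4
```

>>> {"api": "jog_arm", "payload": {"deltas": [[0,0,-0.001,0,0,0,0],[0,0,-0.001,0,0,0,0],[0,0,-0.001,0,0,0,0],[0,0,0,0,0,0,0],[0,0,0,0,0,0,0]]}}

```text
t: 11.8
eef_pos: [0.503, -0.0955, 0.1831]
tool_rot: [-0.0, 0.751, 0.661, -0.0]
contact_force: [-1.8, 0.3, 0.5]
gripper_width: 0.098
grasp_force: 41.6
```

>>> {"api": "jog_arm", "payload": {"deltas": [[0,0,-0.001,0,0,0,0],[0,0,-0.001,0,0,0,0],[0,0,0,0,0,0,0],[0,0,0,0,0,0,0]]}}

```text
t: 12.2
eef_pos: [0.503, -0.0955, 0.181]
tool_rot: [-0.0, 0.751, 0.661, -0.0]
contact_force: [-2.7, -0.3, 0.7]
gripper_width: 0.099
grasp_force: 41.6
```

>>> {"api": "jog_arm", "payload": {"deltas": [[0,0,-0.001,0,0,0,0],[0,0,-0.001,0,0,0,0],[0,0,0,0,0,0,0],[0,0,0,0,0,0,0]]}}

```text
t: 12.6
eef_pos: [0.5031, -0.0955, 0.1791]
tool_rot: [-0.0, 0.751, 0.661, -0.0]
contact_force: [-1.4, 0.7, 0.4]
gripper_width: 0.097
grasp_force: 41.6
```

>>> {"api": "jog_arm", "payload": {"deltas": [[0,0,-0.001,0,0,0,0],[0,0,-0.001,0,0,0,0],[0,0,-0.001,0,0,0,0],[0,0,0,0,0,0,0],[0,0,0,0,0,0,0]]}}

```text
t: 13.1
eef_pos: [0.5031, -0.0954, 0.176]
tool_rot: [-0.0, 0.751, 0.661, -0.0]
contact_force: [-2.2, 0.4, 0.8]
gripper_width: 0.098
grasp_force: 41.6
```

>>> {"api": "jog_arm", "payload": {"deltas": [[0,0,-0.001,0,0,0,0],[0,0,-0.001,0,0,0,0],[0,0,-0.001,0,0,0,0],[0,0,0,0,0,0,0],[0,0,0,0,0,0,0]]}}

```text
t: 13.6
eef_pos: [0.503, -0.0955, 0.173]
tool_rot: [-0.0, 0.751, 0.661, -0.0]
contact_force: [-2.8, -0.1, -0.8]
gripper_width: 0.096
grasp_force: 41.4
```

>>> {"api": "jog_arm", "payload": {"deltas": [[0,0,-0.001,0,0,0,0],[0,0,-0.001,0,0,0,0],[0,0,-0.001,0,0,0,0],[0,0,-0.001,0,0,0,0],[0,0,0,0,0,0,0],[0,0,0,0,0,0,0]]}}

```text
t: 14.2
eef_pos: [0.5031, -0.0954, 0.1691]
tool_rot: [-0.0, 0.751, 0.661, -0.0]
contact_force: [-2.6, 0.3, 0.1]
gripper_width: 0.098
grasp_force: 41.5
```

>>> {"api": "jog_arm", "payload": {"deltas": [[0,0,-0.001,0,0,0,0],[0,0,-0.001,0,0,0,0],[0,0,-0.001,0,0,0,0],[0,0,0,0,0,0,0],[0,0,0,0,0,0,0]]}}

```text
t: 14.7
eef_pos: [0.5031, -0.0955, 0.1661]
tool_rot: [-0.0, 0.751, 0.661, -0.0]
contact_force: [-2.6, 0.0, 0.6]
gripper_width: 0.099
grasp_force: 41.5
```

>>> {"api": "jog_arm", "payload": {"deltas": [[0,0,-0.001,0,0,0,0],[0,0,-0.001,0,0,0,0],[0,0,-0.001,0,0,0,0],[0,0,0,0,0,0,0],[0,0,0,0,0,0,0]]}}

```text
t: 15.2
eef_pos: [0.5031, -0.0954, 0.163]
tool_rot: [-0.0, 0.751, 0.661, -0.0]
contact_force: [-1.2, 0.8, -0.3]
gripper_width: 0.099
grasp_force: 41.5
```

>>> {"api": "jog_arm", "payload": {"deltas": [[0,0,-0.001,0,0,0,0],[0,0,-0.001,0,0,0,0],[0,0,-0.001,0,0,0,0],[0,0,-0.001,0,0,0,0],[0,0,-0.001,0,0,0,0],[0,0,-0.001,0,0,0,0],[0,0,0,0,0,0,0],[0,0,0,0,0,0,0]]}}

```text
t: 16.0
eef_pos: [0.5031, -0.0954, 0.1571]
tool_rot: [-0.0, 0.751, 0.661, -0.0]
contact_force: [-2.5, 0.2, -0.1]
gripper_width: 0.097
grasp_force: 41.5
```

>>> {"api": "jog_arm", "payload": {"deltas": [[0,0,-0.001,0,0,0,0],[0,0,-0.001,0,0,0,0],[0,0,-0.001,0,0,0,0],[0,0,-0.001,0,0,0,0],[0,0,-0.001,0,0,0,0],[0,0,-0.001,0,0,0,0],[0,0,-0.001,0,0,0,0],[0,0,-0.001,0,0,0,0],[0,0,0,0,0,0,0],[0,0,0,0,0,0,0]]}}

```text
t: 17.0
eef_pos: [0.5032, -0.0955, 0.1491]
tool_rot: [-0.0, 0.751, 0.661, -0.0]
contact_force: [-2.8, 0.4, 0.8]
gripper_width: 0.099
grasp_force: 41.5
```

>>> {"api": "jog_arm", "payload": {"deltas": [[0,0,-0.001,0,0,0,0],[0,0,-0.001,0,0,0,0],[0,0,-0.001,0,0,0,0],[0,0,-0.001,0,0,0,0],[0,0,-0.001,0,0,0,0],[0,0,-0.001,0,0,0,0],[0,0,-0.001,0,0,0,0],[0,0,-0.001,0,0,0,0],[0,0,0,0,0,0,0],[0,0,0,0,0,0,0]]}}

```text
t: 18.0
eef_pos: [0.5031, -0.0955, 0.1411]
tool_rot: [-0.0, 0.751, 0.661, -0.0]
contact_force: [-2.5, 0.3, 0.2]
gripper_width: 0.1
grasp_force: 41.5
```

>>> {"api": "jog_arm", "payload": {"deltas": [[0,0,-0.001,0,0,0,0],[0,0,-0.001,0,0,0,0],[0,0,-0.001,0,0,0,0],[0,0,-0.001,0,0,0,0],[0,0,-0.001,0,0,0,0],[0,0,-0.001,0,0,0,0],[0,0,-0.001,0,0,0,0],[0,0,-0.001,0,0,0,0],[0,0,0,0,0,0,0],[0,0,0,0,0,0,0]]}}

```text
t: 19.0
eef_pos: [0.5031, -0.0954, 0.1331]
tool_rot: [-0.0, 0.751, 0.661, -0.0]
contact_force: [-2.1, -0.1, 0.4]
gripper_width: 0.103
grasp_force: 41.5
```

Run:
```python
from station import bot
from h import *
a=bot.read_camera("wrist")["img"];b=bot.read_camera("scene")["img"]
o=np.hstack([cv2.resize(a[100:400,160:460],(400,400)),cv2.resize(b[160:280,320:440],(400,400))])
cv2.imwrite("pics/w5.png",o[:,:,::-1]);print(bot.get_obs()["contact_force"])
```

```text
[-3.39533994  0.54678554 -0.38355384]
```

View pics/w5.png

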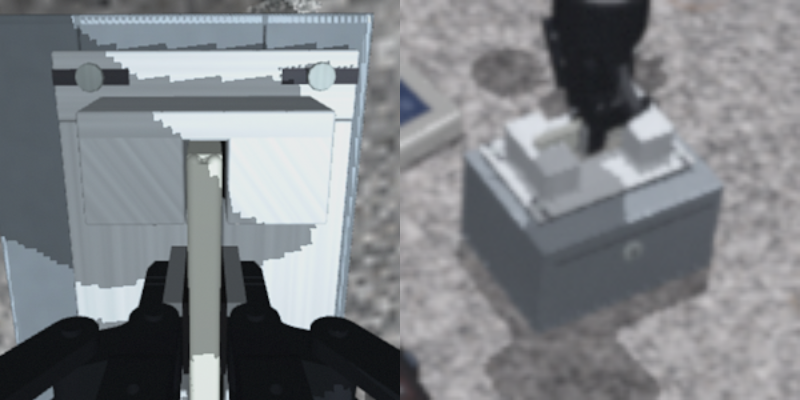

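The left crop shows the mailer seated in the channel at (187–225, 140), lying against the −x wall with the pad gap on its right. The right crop shows the fingers in the gap between the channels. Now I release, rise, shut the fingers and push from above.

>>> {"api": "jog_arm", "payload": {"deltas": [[0,0,0,0,0,0,0.2],[0,0,0,0,0,0,0.3],[0,0,0,0,0,0,0.35],[0,0,0,0,0,0,0.35],[0,0,0,0,0,0,0.35],[0,0,0,0,0,0,0.35]]}}

```text
t: 19.7
eef_pos: [0.5033, -0.0955, 0.1332]
tool_rot: [0.0, 0.751, 0.661, 0.0]
contact_force: [-0.2, -0.9, -0.1]
gripper_width: 0.354
grasp_force: 0.0
```

>>> {"api": "jog_arm", "payload": {"deltas": [[0,0,0.005,0,0,0,0.35],[0,0,0.015,0,0,0,0.35],[0,0,0.02,0,0,0,0.35],[0,0,0.01,0,0,0,0.35],[0,0,0,0,0,0,0],[0,0,0,0,0,0,0],[0,0,0,0,0,0,0],[0,0,0,0,0,0,0],[0,0,0,0,0,0,0]], "newtons": 20}}

```text
t: 20.6
eef_pos: [0.5029, -0.0954, 0.1826]
tool_rot: [-0.0, 0.751, 0.661, -0.0]
contact_force: [0.5, -0.3, 0.4]
gripper_width: 0.001
grasp_force: 0.0
```

Run:
```python
from station import bot
from h import *
a=bot.read_camera("wrist")["img"];b=bot.read_camera("scene")["img"]
o=np.hstack([cv2.resize(a[100:400,160:460],(400,400)),cv2.resize(b[160:280,320:440],(400,400))])
cv2.imwrite("pics/w6.png",o[:,:,::-1]);print(bot.get_obs()["contact_force"])
```

```text
[ 0.17993976  0.0272269  -0.29407182]
```

View pics/w6.png

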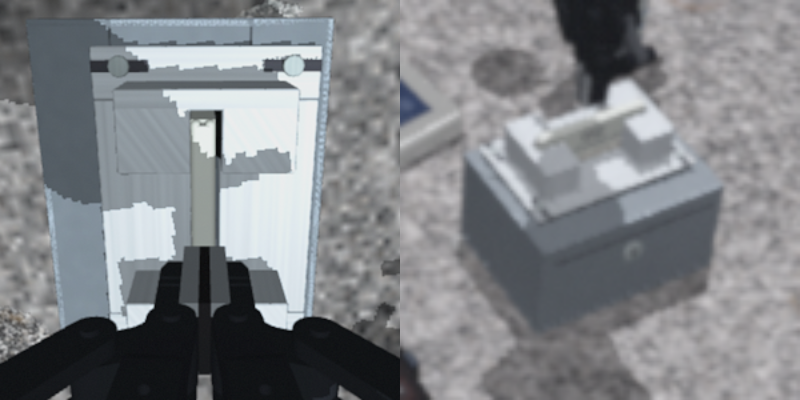

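Both views show the mailer standing upright in the slot, held there, with its top just above the channels. The shut fingers are above it. Now I push down gently.

>>> {"api": "jog_arm", "payload": {"deltas": [[0,0,-0.008,0,0,0,0],[0,0,-0.006,0,0,0,0],[0,0,-0.002,0,0,0,0],[0,0,-0.001,0,0,0,0],[0,0,-0.001,0,0,0,0],[0,0,-0.001,0,0,0,0],[0,0,-0.001,0,0,0,0]]}}

```text
t: 21.4
eef_pos: [0.5034, -0.0955, 0.1633]
tool_rot: [0.0, 0.751, 0.661, 0.0]
contact_force: [-1.4, 1.5, 2.4]
gripper_width: 0.004
grasp_force: 1.0
```

>>> {"api": "jog_arm", "payload": {"deltas": [[0,0,-0.001,0,0,0,0],[0,0,-0.001,0,0,0,0],[0,0,-0.001,0,0,0,0],[0,0,-0.001,0,0,0,0],[0,0,0,0,0,0,0]]}}

```text
t: 21.9
eef_pos: [0.5034, -0.0955, 0.1591]
tool_rot: [0.0, 0.751, 0.661, 0.0]
contact_force: [-0.4, -0.1, 1.9]
gripper_width: 0.002
grasp_force: 1.0
```

>>> {"api": "jog_arm", "payload": {"deltas": [[0,0,-0.001,0,0,0,0],[0,0,-0.001,0,0,0,0],[0,0,-0.001,0,0,0,0],[0,0,-0.001,0,0,0,0],[0,0,-0.001,0,0,0,0],[0,0,0,0,0,0,0]]}}

```text
t: 22.5
eef_pos: [0.5033, -0.0955, 0.1541]
tool_rot: [0.0, 0.751, 0.661, 0.0]
contact_force: [0.2, 0.6, 2.4]
gripper_width: -0.001
grasp_force: 1.1
```

Pushing at about 2 N, and the mailer is moving smoothly.

>>> {"api": "jog_arm", "payload": {"deltas": [[0,0,-0.001,0,0,0,0],[0,0,-0.001,0,0,0,0],[0,0,-0.001,0,0,0,0],[0,0,-0.001,0,0,0,0],[0,0,-0.001,0,0,0,0],[0,0,-0.001,0,0,0,0],[0,0,-0.001,0,0,0,0],[0,0,-0.001,0,0,0,0]]}}

```text
t: 23.3
eef_pos: [0.5033, -0.0955, 0.1461]
tool_rot: [0.0, 0.751, 0.661, 0.0]
contact_force: [0.9, -0.9, 2.6]
gripper_width: 0.001
grasp_force: 1.5
```

>>> {"api": "jog_arm", "payload": {"deltas": [[0,0,-0.001,0,0,0,0],[0,0,-0.001,0,0,0,0],[0,0,-0.001,0,0,0,0],[0,0,-0.001,0,0,0,0],[0,0,-0.001,0,0,0,0],[0,0,-0.001,0,0,0,0],[0,0,-0.001,0,0,0,0],[0,0,-0.001,0,0,0,0]]}}

```text
t: 24.1
eef_pos: [0.5033, -0.0955, 0.1381]
tool_rot: [0.0, 0.751, 0.661, 0.0]
contact_force: [1.5, -0.1, 2.1]
gripper_width: -0.003
grasp_force: 1.0
```

>>> {"api": "jog_arm", "payload": {"deltas": [[0,0,-0.001,0,0,0,0],[0,0,-0.001,0,0,0,0],[0,0,-0.001,0,0,0,0],[0,0,-0.001,0,0,0,0],[0,0,-0.001,0,0,0,0],[0,0,0,0,0,0,0],[0,0,0,0,0,0,0]]}}

```text
t: 24.8
eef_pos: [0.5032, -0.0955, 0.1331]
tool_rot: [-0.0, 0.751, 0.661, -0.0]
contact_force: [-0.9, -0.4, 0.2]
gripper_width: -0.001
grasp_force: 0.0
```

>>> {"api": "jog_arm", "payload": {"deltas": [[0,0,0.01,0,0,0,0],[0,0,0.03,0,0,0,0],[0,0,0.04,0,0,0,0],[0,0,0.04,0,0,0,0],[0,0,0.02,0,0,0,0],[0,0,0,0,0,0,0],[0,0,0,0,0,0,0],[0,0,0,0,0,0,0]]}}

```text
t: 25.6
eef_pos: [0.5024, -0.0955, 0.2723]
tool_rot: [-0.001, 0.751, 0.661, -0.001]
contact_force: [-0.1, -0.2, -0.5]
gripper_width: -0.004
grasp_force: 0.0
```

Run:
```python
from station import bot
from h import *
a=bot.read_camera("wrist")["img"];b=bot.read_camera("scene")["img"]
o=np.hstack([cv2.resize(a[100:400,160:460],(400,400)),cv2.resize(b[160:280,320:440],(400,400))])
cv2.imwrite("pics/w7.png",o[:,:,::-1]);print(bot.get_obs()["contact_force"])
```

```text
[1.03350149 0.27103889 1.14716577]
```

View pics/w7.png

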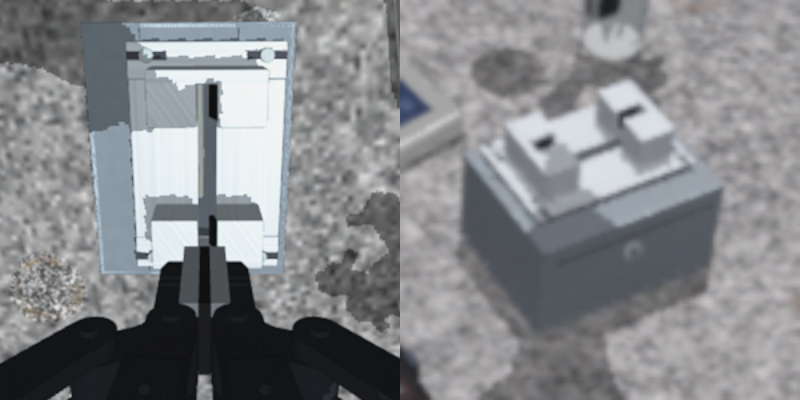

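The slot stands empty in both views, with the force gone. A thin cream stripe shows along the slot's left side at crop (201, 85–200), so I'll measure by parallax how deep that edge lies.

```bash
cat > st.py <<'E'
from station import bot
from h import *
import pickle,sys
r=bot.read_camera("wrist");o=bot.get_obs();pickle.dump((r,o),open(sys.argv[1],"wb"))
im=r["img"].astype(int);c0=proj(r,(.5035,-.0955,.103));print(c0,o["eef_pos"])
for v in range(int(c0[1])-50,int(c0[1])+30,10):
    u=int(c0[0]);print(v,[(tuple(map(int,im[v,x]))) for x in range(u-11,u+12)])
E
python3 st.py a.pkl
```

```text
[314.71332244 218.28767234] [ 0.50261512 -0.09537425  0.27209418]
168 [(156, 167, 173), (160, 170, 177), (163, 172, 179), (144, 153, 160), (110, 117, 122), (135, 143, 139), (161, 168, 164), (156, 164, 161), (141, 148, 145), (112, 117, 115), (94, 101, 105), (87, 97, 105), (92, 102, 110), (67, 74, 80), (10, 12, 13), (17, 17, 17), (17, 18, 18), (16, 16, 18), (14, 15, 13), (34, 36, 37), (111, 118, 123), (152, 162, 169), (156, 166, 173)]
178 [(157, 168, 175), (156, 166, 173), (157, 167, 174), (146, 155, 162), (114, 122, 127), (133, 141, 139), (160, 168, 163), (157, 165, 161), (148, 156, 152), (121, 127, 125), (90, 99, 103), (86, 96, 103), (90, 101, 108), (66, 73, 80), (11, 13, 12), (16, 16, 17), (18, 19, 20), (17, 17, 18), (13, 13, 14), (31, 34, 33), (116, 124, 128), (156, 166, 173), (151, 162, 169)]
188 [(157, 168, 175), (151, 161, 168), (151, 161, 168), (149, 158, 165), (121, 129, 134), (131, 139, 136), (157, 164, 159), (155, 163, 158), (151, 158, 153), (122, 129, 126), (92, 100, 104), (85, 95, 103), (86, 96, 105), (84, 92, 100), (75, 84, 90), (63, 70, 76), (37, 42, 44), (11, 10, 11), (
[... 1262 characters left out ...]
44), (237, 244, 245), (235, 242, 244), (189, 198, 204), (136, 143, 139), (157, 164, 160), (154, 161, 157), (121, 126, 122), (87, 94, 97), (88, 97, 106), (89, 98, 106), (89, 98, 106), (88, 98, 105), (87, 97, 104), (88, 97, 104), (87, 95, 103), (80, 88, 93), (175, 188, 196), (233, 242, 245), (236, 244, 245), (233, 241, 244)]
238 [(233, 241, 244), (233, 240, 244), (231, 239, 244), (233, 241, 245), (232, 241, 245), (186, 199, 204), (137, 143, 140), (156, 164, 159), (154, 163, 158), (123, 129, 125), (88, 95, 97), (86, 96, 104), (89, 97, 105), (89, 97, 106), (89, 96, 104), (89, 97, 105), (88, 97, 106), (86, 96, 104), (80, 88, 95), (175, 189, 198), (233, 242, 246), (235, 243, 245), (232, 240, 243)]
```

>>> {"api": "jog_arm", "payload": {"deltas": [[0.02,0,0,0,0,0,0],[0.02,0,0,0,0,0,0],[0,0,0,0,0,0,0],[0,0,0,0,0,0,0]]}}

```text
t: 26.15
eef_pos: [0.5427, -0.0952, 0.2723]
tool_rot: [-0.001, 0.75, 0.661, -0.0]
contact_force: [-1.4, 0.0, -0.1]
gripper_width: 0.002
grasp_force: 0.0
```

```bash
python3 st.py b.pkl
```

```text
[267.76764172 224.28068184] [ 0.54231472 -0.09533494  0.27245497]
174 [(87, 93, 98), (86, 92, 95), (93, 99, 104), (135, 143, 144), (211, 221, 218), (236, 242, 239), (236, 242, 239), (229, 236, 233), (183, 193, 189), (105, 110, 107), (8, 8, 9), (12, 13, 12), (55, 58, 60), (127, 134, 141), (158, 169, 176), (159, 170, 177), (161, 172, 179), (159, 169, 176), (155, 164, 173), (155, 165, 173), (155, 164, 172), (153, 163, 170), (154, 163, 171)]
184 [(89, 94, 99), (87, 93, 98), (86, 92, 96), (79, 87, 92), (189, 193, 188), (237, 239, 235), (233, 235, 231), (236, 241, 238), (213, 223, 218), (118, 124, 122), (30, 34, 32), (10, 13, 11), (11, 12, 13), (112, 119, 124), (156, 166, 173), (157, 167, 174), (156, 167, 173), (157, 167, 174), (156, 167, 174), (154, 163, 171), (151, 161, 168), (153, 163, 170), (156, 167, 174)]
194 [(88, 94, 97), (88, 93, 97), (84, 90, 94), (101, 108, 113), (138, 143, 145), (208, 212, 207), (237, 239, 235), (235, 239, 235), (200, 210, 204), (147, 155, 150), (112, 118, 114), (40, 43, 42), (4, 3, 5), (75, 81, 85), (134, 143, 148), (152, 161, 169), (150, 159, 167), (151, 161,
[... 1371 characters left out ...]
230, 239, 243), (179, 189, 196), (140, 143, 138), (158, 160, 156), (155, 160, 154), (152, 160, 155), (157, 165, 160), (157, 164, 160), (157, 164, 160), (156, 164, 160), (157, 165, 160), (155, 163, 158), (157, 165, 159), (153, 160, 155), (141, 149, 149), (201, 215, 221), (236, 244, 247), (232, 240, 244)]
244 [(227, 236, 241), (229, 238, 243), (230, 238, 243), (227, 236, 241), (229, 238, 243), (232, 240, 245), (183, 195, 204), (128, 135, 134), (157, 163, 159), (156, 163, 158), (156, 164, 160), (156, 163, 160), (156, 163, 159), (156, 163, 159), (156, 164, 159), (157, 163, 159), (157, 163, 160), (158, 165, 161), (156, 164, 160), (128, 134, 131), (173, 185, 192), (228, 238, 244), (232, 240, 246)]
```

In the first view the mailer's inner edge was at u≈312.5. After a 40 mm sidestep that edge moved at most 38 px, against 47 px for the slot lip. That puts it below about z = 0.03, so the mailer is low on the box floor. I'll wait a second, check it is still, then hand in.

>>> {"api": "jog_arm", "payload": {"deltas": [[0,0,0,0,0,0,0],[0,0,0,0,0,0,0],[0,0,0,0,0,0,0],[0,0,0,0,0,0,0],[0,0,0,0,0,0,0],[0,0,0,0,0,0,0],[0,0,0,0,0,0,0],[0,0,0,0,0,0,0]]}}

```text
t: 27.0
eef_pos: [0.5432, -0.0955, 0.2731]
tool_rot: [-0.0, 0.751, 0.661, 0.0]
contact_force: [0.5, 0.4, 0.5]
gripper_width: -0.002
grasp_force: 0.0
```

Run:
```python
from station import bot
import pickle,numpy as np
a=pickle.load(open("b.pkl","rb"))[0]["img"].astype(int);b=bot.read_camera("wrist")["img"].astype(int)
print(np.abs(a-b)[170:270,256:282].max(),np.abs(a-b)[170:270,256:282].mean())
print(bot.hand_in())
```

```text
123 13.241666666666667
the job is handed in; nothing more can be done
None
```

I posted the mailer through the slot and handed the job in at 27 s: a parallax check puts it low inside the box and the pushing force stayed near 2–3 N, but my last check for stillness was inconclusive and no verdict came back.

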